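Load the winder spindles and hold the tension arm wound to its stop

ROBOT

A 6-joint arm with a two-finger parallel gripper is mounted at the origin on a cart in front of the work surface, level with it; the furniture and walls round the work are solid. World frame = base frame: x ahead of the robot, y to its left, z up, the work surface at z = 0. Lengths are in m, angles in rad, forces in N, time in s.
With the tool pointing down it reaches from about 0.275 to 0.975 m from the base axis. Payload 8.4 kg.
Tool frame: the origin (TCP) lies midway between the tips of the shut fingers; the grasp point (between the pads) lies 19 mm behind it; z points along the fingers, y is the line along which they close (so a half turn about z gives the same grasp; the last joint's range is limited). The gripper opens to 92 mm and grips with 3 to 60 N. Pads are 20 mm wide; open, the fingers measure 128 mm over their backs; the gripper's body (75 mm by 189 mm) begins 69 mm behind the grasp point.
Start: joints at [1.245, 0.353, 1.633, -0, 1.155, -0.002], TCP at [0.199, 0.593, 0.215] pointing down, gripper open.
Joint ranges: [-2.63, 2.63], [-0.92, 2.1], [0.06, 2.66], [-1.3, 4.44], [0, 2.69], [-3.02, 3.02]. Speed limits (rad/s): [2.22, 2.22, 2.79, 3.14, 3.14, 3.14].

INTERFACE

Orientations are given as a unit quaternion [x, y, z, w].
In Python, from station import manip gives the robot as it stands.
- The arm moves only by the tool servo_tool, never from a script. Its argument "motion" is a list of rows, each a list of 3 entries, a list of its own where there are three numbers: the opening, from 0 (shut) to 1 (fully open), then the shift along the world's x, y, z in m, then the turn, a rotation vector about the world's x, y, z in rad. In form: [[hand, [tx, ty, tz], [ax, ay, az]], ...]. A call has 1 to 12 rows; each row shifts and turns the commanded pose from where the row before left it; what a row does not reach is not made up. A row lasts 1/12 s, in which the tool goes at most 41.7 mm and 7.16 degrees, less where a joint would pass 70% of its speed; a pose out of reach is approached as far as the arm can. A call with a gripper value outside its range is refused whole. The fingers move at their own pace and stop on an object; "grip_force" is the grip in N (left out, the last holds). Time passes only in rows, so rows that do not move let the fingers close. It gives the time, the measured TCP pose, the force, the opening and the grip force at its end, in the units of the state.
- manip.read_state(): the state, without advancing time (a new reading comes with each control period).
- manip.snapshot(name): name is "side" or "top"; returns the picture (400x640x3 uint8, red, green, blue); there is no depth.
- manip.camera_info(name): a dict with "fx", "fy", "cx", "cy" (pixels), "R" (3x3) and "t" (3): a world point X has camera coordinates R X + t. Camera axes: x right, y down, z forward; pixel columns grow to the right and rows downward; lengths in m; the calibration is good to about 2 mm. A picture is of the moment at which its call begins. camera_info takes no time and is no camera call.
- manip.finish_job(): hands the job in; it is judged then, once.
The state is a dict: "t": time; "q": joint angles; "joint_vel": joint speeds; "effort": joint torques, N m; "eef_pos": TCP position; "tcp_rot": TCP orientation; "force": force on the tool from outside, world axes, zero at the start; "torque": the same for the moment, N m; "width": finger opening in m; "gripper_force": force on a finger pad.
Only numpy, scipy, OpenCV 4.12 (cv2) and the standard library are available. Lean on these libraries where they do the work, as an engineer would, in place of code of your own. Each camera call takes 0.05 s, during which the arm holds its last target. There are 200 camera calls.

TASK

Put each of the two empty bobbins on the spindle that fits its bore - the wide bobbin on the thick spindle, the slim bobbin on the thin one - fully down on the spindle's shoulder. Then take hold of the roller at the free end of the spring-loaded tension arm, swing the arm forward (clockwise seen from above) against its spring until it is hard against its stop, and finish still holding it there by the roller, so that the wire can be threaded. Do not let go at the end, and leave the solder spool, the capacitor and the heat sink where they are.

Things in the scene. Friction and masses are not known exactly. Their poses are not given: they have to be found in the camera images.
- wide_bobbin: loose empty bobbin of grey plastic, standing on a flange, axis upright: two flanges 56 mm in diameter and 5 mm thick on a 36 mm core, 26 mm high overall, through bore 24 mm in diameter along its z axis, 50 g. Origin at the centre of its underside. Grip it across the flanges
- slim_bobbin: loose empty bobbin of grey plastic, standing on a flange, axis upright: two flanges 40 mm in diameter and 5 mm thick on a 26 mm core, 34 mm high overall, through bore 15 mm in diameter along its z axis, 50 g. Origin at the centre of its underside. Grip it across the flanges
- thick_spindle: fixed upright spindle for the wide bobbin: dark steel foot disc 60 mm in diameter and 8 mm high, on it a shoulder 32 mm in diameter whose top, 16 mm above the bench, is the seat, then a steel rod 18 mm in diameter up to 62 mm above the bench, its last 8 mm tapered. Origin on the rod's axis at the bench, z up. It may stand left or right of the other spindle
- thin_spindle: fixed upright spindle for the slim bobbin: the same foot and shoulder (seat 16 mm above the bench), with a steel rod 9 mm in diameter up to 62 mm above the bench, its last 8 mm tapered. Origin on the rod's axis at the bench, z up
- tension_base: fixed square aluminium base plate (110 x 110 x 10 mm) of the tension arm. Origin on the arm's vertical pivot axis at the bench; the plate reaches from -35 to +75 mm along its x and y axes. The pivot stands to 68 mm high with a coil spring round it; a rest peg and a stop peg, 47 mm high, stand on the plate 60 mm from it, either side of the arm's sweep
- tension_arm (a joint): spring arm angle, rad: 0 on the rest peg, 1.10 on the stop peg. A 16 mm wide bar, 36 to 48 mm above the bench, along +y of tension_base at 0, swinging towards its +x (clockwise from above): at value q the roller axis is at (110 sin q, 110 cos q) mm in tension_base. Spring pull at the roller 1.8 N at rest, 5.4 N at the stop; let go, it flies back
- guide_roller: white plastic roller standing upright on the arm's free end, 18 mm in diameter and 40 mm high, free to spin about its own vertical axis. Origin at the centre of its underside, 51 mm above the bench; its top is 91 mm above the bench, with a 2 mm high, 10 mm wide end cap. Nothing near it is as high
- solder_spool: bystander: solder spool standing on one of its two dark flanges, greenish top, 61 mm in diameter, 42 mm high; origin at its underside, within 3 mm of the centre. Not part of the job
- capacitor_0: bystander: black standing capacitor, 16 mm in diameter, 26 mm high; origin at the centre of its underside. Not part of the job
- heatsink: bystander: black finned heat sink, 30 x 35 mm, 22 mm high; origin at the centre of its underside. Not part of the job
Things that resemble listed ones, but are neither listed nor needed, are in the scene too. What is shaped like the slim_bobbin but purple is not meant. Leave any purple look-alike of the wide_bobbin alone.

How it is judged:
On the way, in this order (a step that is already met when the one before it is completed fails the run):
1. both bobbins stand fully down on their matching spindles, let go (horizontal distance between wide_bobbin and thick_spindle below 0.006 m and z of wide_bobbin in the frame of thick_spindle below 0.021 m and angle between each of wide_bobbin, slim_bobbin's own z axis and vertical below 0.12 rad and contact force between the fingers and wide_bobbin below 0.3 N and linear speed of each of wide_bobbin, slim_bobbin below 0.03 m/s and horizontal distance between slim_bobbin and thin_spindle below 0.006 m and z of slim_bobbin in the frame of thin_spindle below 0.021 m and contact force between the fingers and slim_bobbin below 0.3 N), for 0.2 s.
2. the arm is wound to its stop by the roller (value of joint tension_arm above 1.04 rad and contact force between the fingers and guide_roller above 1.5 N), for 0.2 s.
At the end, for the whole second after the job is handed in: Wide bobbin on thick spindle, slim on thin: each within 6 mm of the axis and 5 mm of the shoulder, upright within 0.12 rad, still, not touched by the fingers; tension arm above 1.04 rad (stop 1.10), fingers on the roller with over 1.5 N, through the last second (all of step 1 and all of step 2); the arm keeps its last pose, push and grip.
It fails at once if the solder spool is moved more than 20 mm (distance of solder_spool from where it was at the start of the episode above 0.02 m).
It fails at once if the capacitor is moved more than 20 mm (distance of capacitor_0 from where it was at the start of the episode above 0.02 m).
It fails at once if the heat sink is moved more than 20 mm (distance of heatsink from where it was at the start of the episode above 0.02 m).
It also fails if it takes over 58 s, if anything falls off the work surface, if the arm or the gripper's body presses on something with over 40 N, if the wrist force passes 120 N, or if a joint passes its speed limit or range.

## Working session

There is one attempt and no reset: what is moved stays moved. The work goes in short steps, Python scripts to look and compute and a tool call to move; the robot and the scene stay as the last step left them, time stands still between calls to the robot, and variables do not carry over. Pictures are saved under pics/ and viewed, at most 10 in all, crops included, and the job is handed in when it is done.

Besides the shell and the picture viewer there is one more tool, called in YAML: its name, and indented under it one key for each argument. servo_tool: Moves the arm, as the interface text tells. Its arguments: {"type":"object","properties":{"motion":{"type":"array","items":{"type":"array"}},"grip_force":{"type":"number"}},"required":["motion"]}

```bash
mkdir -p pics; python3 - <<'E'
from station import manip
import cv2
for n in("side","top"):
    im=manip.snapshot(n); cv2.imwrite(f"pics/{n}0.png",im[:,:,::-1])
    c=manip.camera_info(n); print(n,c)
s=manip.read_state();print(s["t"],s["eef_pos"],s["tcp_rot"],s["width"])
E
```

```text
side {'fx': 405.1856474433928, 'fy': 405.1856474433928, 'cx': 314.44869173974956, 'cy': 196.19318050519283, 'R': array([[ 0.95454812, -0.2978625 , -0.01076141],
       [-0.15144902, -0.45361305, -0.87823596],
       [ 0.25671205,  0.83994829, -0.47810647]]), 't': array([-0.48830429,  0.14854591,  0.72997555])}
top {'fx': 501.492316423183, 'fy': 501.492316423183, 'cx': 317.78055703200545, 'cy': 199.6583940854059, 'R': array([[-0.02522515, -0.99952889, -0.01748381],
       [-0.99000522,  0.02740469, -0.13834247],
       [ 0.13875644,  0.01381936, -0.99023011]]), 't': array([0.05614517, 0.53387666, 1.20672942])}
0.1 [0.19874231 0.59210467 0.21396452] [ 1.61200312e-01  9.86921527e-01 -5.91719676e-04 -9.38588349e-05] 0.09169287476317817
```

View pics/top0.png

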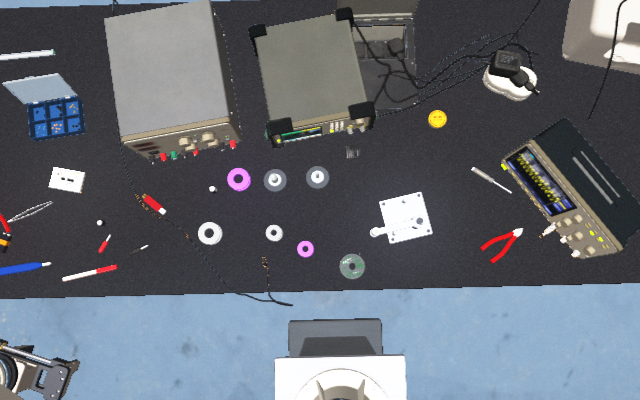

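View pics/side0.png

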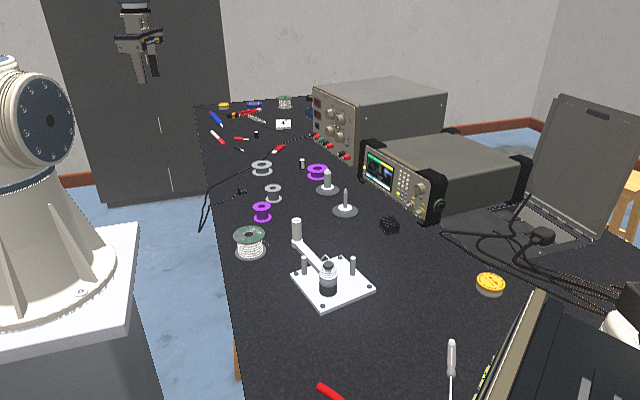

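The top view shows the wide bobbin at (210,233), slim bobbin at (274,233), thick spindle at (275,180), thin spindle at (317,177), roller at (375,232), spool at (352,266) and heat sink at (352,153). In the side view these are at (262,168), (273,193), (327,180), (345,202) and (296,228, roller). The purple look-alikes are at top (238,180) and (305,249).

```bash
cat > h.py <<'E'
import numpy as np, cv2
from station import manip
C={n:manip.camera_info(n) for n in("side","top")}
def ray(n,u,v):
    c=C[n]; d=c["R"].T@np.array([(u-c["cx"])/c["fx"],(v-c["cy"])/c["fy"],1]); return -c["R"].T@c["t"],d
def plane(n,u,v,z):
    o,d=ray(n,u,v); return o+d*(z-o[2])/d[2]
def proj(n,X):
    c=C[n]; p=c["R"]@np.array(X)+c["t"]; return np.array([c["fx"]*p[0]/p[2]+c["cx"],c["fy"]*p[1]/p[2]+c["cy"]])
def tri(a,b):
    o1,d1=ray("top",*a);o2,d2=ray("side",*b)
    s=np.linalg.lstsq(np.c_[d1,-d2],o2-o1,rcond=None)[0]
    p,q=o1+s[0]*d1,o2+s[1]*d2; return (p+q)/2,np.linalg.norm(p-q)
E
python3 - <<'E'
from h import *
print("cams",*[-C[n]["R"].T@C[n]["t"] for n in C])
for n in C:
    im=cv2.imread(f"pics/{n}0.png"); g=im.astype(int); 
    x0,y0,x1,y1=(185,140,445,290) if n=="top" else (220,140,390,320)
    hsv=cv2.cvtColor(im,cv2.COLOR_BGR2HSV); 
    m=((hsv[...,2]>100)&(hsv[...,1]<60)).astype(np.uint8); k=np.zeros_like(m);k[y0:y1,x0:x1]=1
    for c in cv2.findContours(m*k,cv2.RETR_CCOMP,cv2.CHAIN_APPROX_NONE)[0]:
        if len(c)>8 :
            e=cv2.fitEllipse(c);print(n,len(c),np.round(cv2.boundingRect(c)),np.round(e[0],1),np.round(e[1],1))
    s=3 if n=="top" else 4
    cv2.imwrite(f"pics/{n}c.png",cv2.resize(im[y0:y1,x0:x1] if n=="top" else im[150:285,225:400],None,fx=s,fy=s,interpolation=cv2.INTER_CUBIC))
E
```

```text
cams [ 0.30121356 -0.69120689  0.47420954] [0.36251547 0.02481177 1.26977926]
side 47 [220 310  11  10] [224.8 315.2] [ 8.8 10.8]
side 10 [225 304   4   4] [226.7 305.8] [2.9 3.3]
side 55 [220 285   7  17] [222.6 293.6] [ 6.5 16.8]
side 50 [220 261   4  23] [221.3 275.7] [ 2.8 23.7]
side 118 [233 225  33  36] [249.2 242.9] [32.6 35.7]
side 12 [248 242   7   3] [251. 243.] [2.2 6.5]
side 19 [241 237   8   7] [244.6 239.9] [5.6 7.1]
side 33 [250 232  10  11] [254.3 237.3] [ 7.3 10.6]
side 21 [244 231  10   7] [248.4 233.9] [5.9 9. ]
side 11 [259 229   5   6] [261.3 231.4] [3.2 5.3]
side 15 [237 227   8   6] [240.4 229.3] [3.7 7.1]
side 291 [290 217  86  99] [326.8 273.5] [ 61.3 106.2]
side 52 [319 283  19  15] [327.9 289.7] [13.9 19.9]
side 24 [322 264  12   7] [327.7 267.1] [ 5.7 11.2]
side 12 [306 261   5   6] [307.8 263.9] [3.8 5.4]
side 13 [321 256   7   6] [323.9 258.5] [3.8 6.8]
side 40 [265 195  17   8] [273.3 198.1] [ 7.7 14.9]
side 84 [332 188  26  30] [344.5 205.9] [23.1 26.8]
side 37 [265 184  16   8] [272.5 187.5] [ 7.4 16.3]
side 14 [269 186   8   4] [272.5 187.5] [3.2 6.9
[... 1118 characters left out ...]
top 16 [271 229   6   7] [273.5 232.3] [5.3 6.3]
top 66 [198 222  25  23] [209.7 233. ] [22.5 24.3]
top 27 [204 228  11  11] [208.8 232.8] [ 9.4 10.1]
top 195 [369 191  64  53] [403.4 218.2] [48.5 60.9]
top 19 [209 186   8   6] [212.1 188.6] [5.2 7.3]
top 63 [264 169  23  23] [274.7 179.8] [21.6 22.3]
top 64 [306 166  23  23] [317.1 176.9] [21.9 22.3]
top 10 [357 150   1   6] [357.  152.4] [0.  5.2]
top 25 [346 150   8   8] [349.4 154. ] [6.1 7.5]
top 24 [283 140  13   3] [288.7 140.8] [ 2.  11.7]
top 133 [185 140  44  11] [202.1 143.9] [ 9.  44.5]
top 9 [193 142   5   4] [195.2 143.3] [2.7 4.3]
top 10 [188 141   6   4] [190.6 142.6] [2.6 5.3]
top 10 [198 140   6   4] [200.6 141.2] [2.9 4.9]
```

View pics/topc.png

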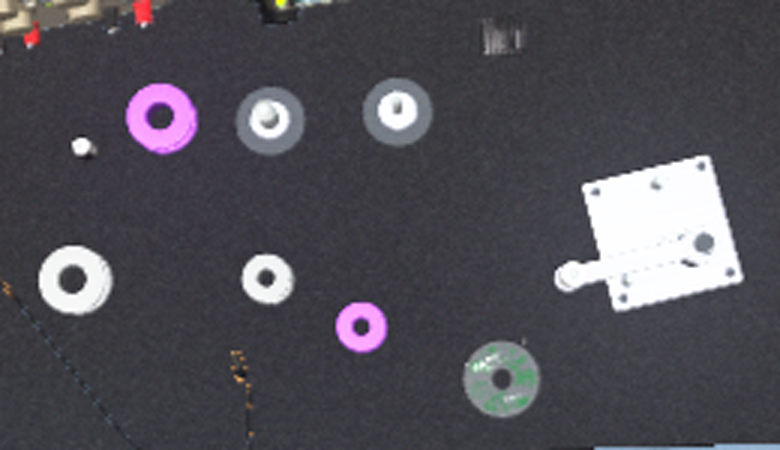

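View pics/sidec.png

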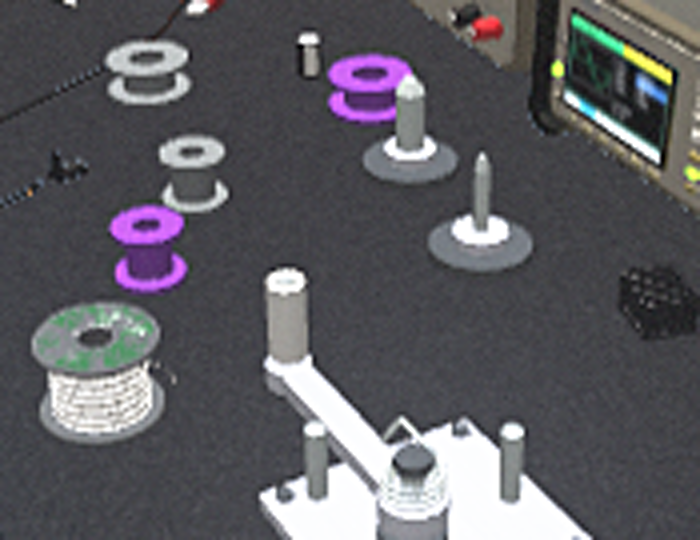

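```bash
python3 - <<'E'
from h import *
P={"wide":((208.8,232.8),(261.8,163.9),.026),"slim":((273.5,232.3),(272.5,187.6),.034),
"thicktip":((273,177.7),(327.7,169.3),.062),"thintip":((317,174.2),(345.5,188.7),.062),
"roller":((375,231.7),(296.2,219.5),.093),"pivot":((419.7,221),(328.2,264.5),.068)}
for k,(a,b,z) in P.items():
    t,e=tri(a,b); print(k,"tri",t.round(4),"gap",round(e,4),"top",plane("top",*a,z).round(4),"side",plane("side",*b,z).round(4))
print("outer wide",plane("top",209.7,233,.023),"slim",plane("top",273.8,232.7,.03))
for k,a in {"thick foot":(274.7,179.8),"thin foot":(317.1,176.9)}.items(): print(k,plane("top",*a,.008).round(4))
# side foot ellipses: grey foot via threshold, bounding
im=cv2.imread("pics/side0.png");g=cv2.cvtColor(im,cv2.COLOR_BGR2GRAY)
for k,(x,y,w,h) in {"thick":(308,165,40,36),"thin":(328,185,40,36)}.items():
    m=(g[y:y+h,x:x+w]>85).astype(np.uint8)
    c=max(cv2.findContours(m,cv2.RETR_EXTERNAL,cv2.CHAIN_APPROX_NONE)[0],key=len)[:,0]
    lo=c[c[:,1]>h*0.62-0]; print(k,c.min(0)+[x,y],c.max(0)+[x,y])
    u=(c[:,0].min()+c[:,0].max())/2+x
    r=c[c[:,0]==c[:,0].min()][:,1].mean()/2+c[c[:,0]==c[:,0].max()][:,1].mean()/2+y
    print(" side foot centre",u,r,plane("side",u,r,.006).round(4))
E
```

```text
wide tri [0.4607 0.3156 0.0266] gap 0.0004 top [0.461  0.3157 0.026 ] side [0.4607 0.3169 0.026 ]
slim tri [0.4565 0.1535 0.0344] gap 0.0015 top [0.4573 0.1535 0.034 ] side [0.4559 0.1543 0.034 ]
thicktip tri [0.5905 0.1494 0.0636] gap 0.0035 top [0.5891 0.15   0.062 ] side [0.5936 0.1528 0.062 ]
thintip tri [0.5955 0.0417 0.0634] gap 0.002 top [0.5948 0.042  0.062 ] side [0.5976 0.0442 0.062 ]
roller tri [ 0.4489 -0.0913  0.0912] gap 0.0019 top [ 0.4479 -0.0909  0.093 ] side [ 0.4492 -0.0941  0.093 ]
pivot tri [ 0.4726 -0.2016  0.067 ] gap 0.0001 top [ 0.4725 -0.2014  0.068 ] side [ 0.4721 -0.2028  0.068 ]
outer wide [0.4606548 0.3141455 0.023    ] slim [0.45662306 0.15314072 0.03      ]
thick foot [0.5937 0.1513 0.008 ]
thin foot [0.5981 0.0427 0.008 ]
thick [308 165] [339 195]
 side foot centre 323.5 180.25 [0.6008 0.2068 0.006 ]
thin [332 188] [357 217]
 side foot centre 344.5 210.0 [0.5978 0.0471 0.006 ]
```

The crops confirm the identities. Triangulated heights match the text: wide 26.6 mm, slim 34.4, tips 63.5, roller 91 and pivot 67. I'll start with the wide bobbin, closing along world y.

servo_tool:
  motion:
    - [0.75,[0.0218,-0.023,-0.008],[0,0,0.027]]
    - [0.75,[0.0218,-0.023,-0.008],[0,0,0.027]]
    - [0.75,[0.0218,-0.023,-0.008],[0,0,0.027]]
    - [0.75,[0.0218,-0.023,-0.008],[0,0,0.027]]
    - [0.75,[0.0218,-0.023,-0.008],[0,0,0.027]]
    - [0.75,[0.0218,-0.023,-0.008],[0,0,0.027]]
    - [0.75,[0.0218,-0.023,-0.008],[0,0,0.027]]
    - [0.75,[0.0218,-0.023,-0.008],[0,0,0.027]]
    - [0.75,[0.0218,-0.023,-0.008],[0,0,0.027]]
    - [0.75,[0.0218,-0.023,-0.008],[0,0,0.027]]
    - [0.75,[0.0218,-0.023,-0.008],[0,0,0.027]]
    - [0.75,[0.0218,-0.023,-0.008],[0,0,0.027]]
  grip_force: 12

```text
t: 1.1
eef_pos: [0.4611, 0.3151, 0.118]
tcp_rot: [-0.001, 1.0, -0.0, -0.0]
force: [0.9, 0.3, -0.4]
width: 0.069
gripper_force: 0.0
```

```bash
python3 - <<'E'
from h import *
s=manip.read_state();print(s["t"],s["eef_pos"],s["tcp_rot"],s["width"],s["force"])
im=cv2.imread("pics/top0.png");g=cv2.cvtColor(im,cv2.COLOR_BGR2GRAY)
print("bg",np.median(g[190:220,230:300]))
for k,(u,v) in {"thick":(275,180),"thin":(317,177)}.items():
  for th,z in((70,.008),(85,.008),(160,.016)):
    m=np.zeros_like(g);m[v-16:v+16,u-16:u+16]=(g[v-16:v+16,u-16:u+16]>th)
    n,l,st,ce=cv2.connectedComponentsWithStats(m);i=1+st[1:,4].argmax()
    x,y,w,h,_=st[i];print(k,th,st[i],plane("top",x+(w-1)/2,y+(h-1)/2,z).round(4))
im=cv2.imread("pics/side0.png");g=cv2.cvtColor(im,cv2.COLOR_BGR2GRAY)
for k,(u,v) in {"thick":(327,190),"thin":(345,211)}.items():
    m=(g>75).astype(np.uint8)
    for y in range(v-6,v+13,2):
        r=m[y,u-20:u+20]; i=np.flatnonzero(r); print(k,y,i.min()+u-20,i.max()+u-20,end="; ")
    print()
E
```

```text
1.1 [0.46112108 0.31511383 0.11801002] [-8.08974370e-04  9.99999647e-01 -1.27231028e-04 -1.89921483e-04] 0.06901539376913551 [ 0.88729505  0.29478316 -0.3661654 ]
bg 60.0
thick 70 [263 169  24  23 441] [0.5932 0.1519 0.008 ]
thick 85 [263 169  24  23 415] [0.5932 0.1519 0.008 ]
thick 160 [268 173  14  13 128] [0.5943 0.151  0.016 ]
thin 70 [306 166  24  23 442] [0.5978 0.0417 0.008 ]
thin 85 [306 166  23  23 422] [0.5979 0.0429 0.008 ]
thin 160 [311 170  13  14 130] [0.5977 0.0428 0.016 ]
thick 184 322 332; thick 186 318 337; thick 188 316 346; thick 190 316 346; thick 192 317 346; thick 194 320 346; thick 196 343 346; thick 198 343 346; thick 200 343 346; thick 202 343 346; 
thin 205 327 353; thin 207 333 356; thin 209 332 357; thin 211 332 364; thin 213 333 357; thin 215 336 355; thin 217 341 349; Traceback (most recent call last):
  File "<stdin>", line 14, in <module>
    return umr_minimum(a, axis, None, out, keepdims, initial, where)
ValueError: zero-size array to reduction operation minimum which has no identity
```

servo_tool:
  motion:
    - [0.75,[0,0,-0.03],[0,0,0]]
    - [0.75,[0,0,-0.03],[0,0,0]]
    - [0.75,[0,0,-0.025],[0,0,0]]
    - [0.75,[0,0,-0.015],[0,0,0]]
    - [0.75,[0,0,-0.012],[0,0,0]]
    - [0.75,[0,0,0],[0,0,0]]
    - [0.4,[0,0,0],[0,0,0]]
    - [0.4,[0,0,0],[0,0,0]]
    - [0.4,[0,0,0],[0,0,0]]
    - [0.4,[0,0,0],[0,0,0]]
    - [0.4,[0,0,0],[0,0,0]]
  grip_force: 12

```text
t: 2.02
eef_pos: [0.461, 0.317, 0.0076]
tcp_rot: [-0.0, 1.0, 0.001, 0.001]
force: [-0.4, -0.1, 4.9]
width: 0.0549
gripper_force: 12.0
```

servo_tool:
  motion:
    - [0.4,[0,0,0.015],[0,0,0]]
    - [0.4,[0,0,0.03],[0,0,0]]
    - [0.4,[0,0,0.03],[0,0,0]]
    - [0.4,[0,0,0.02],[0,0,0]]
    - [0.4,[0.02,-0.025,0],[0,0,0]]
    - [0.4,[0.025,-0.031,0],[0,0,0]]
    - [0.4,[0.025,-0.031,0],[0,0,0]]
    - [0.4,[0.025,-0.031,0],[0,0,0]]
    - [0.4,[0.025,-0.031,0],[0,0,0]]
    - [0.4,[0.0125,-0.015,0],[0,0,0]]
    - [0.4,[0,0,0],[0,0,0]]
    - [0.4,[0,0,0],[0,0,0]]

```text
t: 3.02
eef_pos: [0.5933, 0.1517, 0.1018]
tcp_rot: [0.001, 1.0, 0.0, 0.0]
force: [0.5, -0.5, -1.0]
width: 0.0543
gripper_force: 12.0
```

```bash
cat > look.py <<'E'
import sys
from h import *
tag=sys.argv[1]; (tu,tv),(su,sv)=[tuple(map(int,a.split(","))) for a in sys.argv[2:4]]
o=[]
for n,(u,v) in (("top",(tu,tv)),("side",(su,sv))):
    im=manip.snapshot(n)[:,:,::-1]; cv2.imwrite(f"pics/{n}_{tag}.png",im)
    o.append(cv2.resize(im[v-50:v+50,u-40:u+40],None,fx=5,fy=5,interpolation=cv2.INTER_CUBIC))
cv2.imwrite(f"pics/{tag}.png",np.hstack(o))
s=manip.read_state();print(s["t"],s["eef_pos"],s["width"],s["force"])
E
python3 look.py a 275,180 327,175
```

```text
3.1167 [0.59220436 0.15308045 0.10162023] 0.05517810982200291 [-0.78182574  0.24403012 -0.20913497]
```

View pics/a.png

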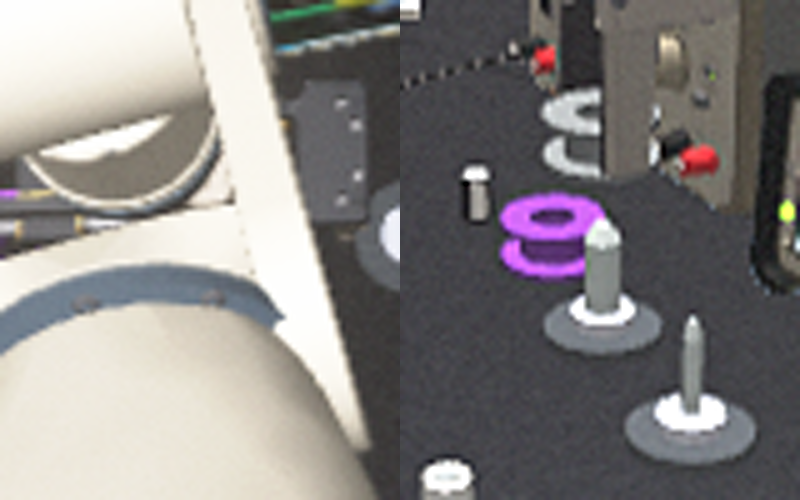

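The wide bobbin is held level above the thick spindle. In the side image its flanges span from about column 315 leftward of the finger, and the spindle tip is at about (327.7,169).

```bash
python3 - <<'E'
from h import *
a=np.linspace(0,6.28,200)
im=cv2.cvtColor(cv2.imread("pics/side_a.png"),cv2.COLOR_BGR2GRAY)
for z in (.094,.099,.115,.12):
    p=np.array([proj("side",(.5934+.028*np.cos(t),.1514+.028*np.sin(t),z)) for t in a]); print(z,p.min(0).round(1),p.max(0).round(1))
for v in range(141,163): print(v,im[v,310:330])
print(proj("side",(.5934,.1514,.062)),proj("side",(.5934,.1514,.062)))
E
```

```text
0.094 [316.1 152.8] [339.7 162.1]
0.099 [316.1 150.9] [339.7 160.1]
0.115 [316.1 144.7] [339.9 153.7]
0.12 [316.  142.8] [339.9 151.6]
141 [ 71  71  64  60 124 117 111 113  90  54  46  44  39  40  35  36  34  43
 104 104]
142 [ 67  61  68  70  64 116  87 121  72  43  25  27  68  68  74 101  97  60
  99 107]
143 [ 68  71  72  68  67  61  57  88  72  80 123 125 157 157 160 189 193  87
  99 108]
144 [ 69  68  70  68  65  59  68  86 135 162 222 216 215 224 221 213 218  80
  99 106]
145 [ 67  73  66  65  62  73 150 164 219 209 207 210 200 193 193 163 168  75
  90 103]
146 [ 68  70  72  66  67 118 228 210 206 207 203 204 155 109  55  77  82  51
 104 106]
147 [ 71  69  70  66  67 145 223 208 203 200 205 209 106  63  71  78  81  58
 103 108]
148 [ 71  67  66  66  58 126 198 212 203 203 204 208 188 138 113 120 109  44
 102 106]
149 [ 68  65  68  70  65  60 118 195 197 210 206 206 214 216 190 193 178  41
  98 104]
150 [ 65  72  72  64  69  66  71 102 139 173 193 187 207 208 207 220 229  66
  98 108]
151 [ 71  67  64  73  72  66  61  62  61  76 102 108 170 163 165 193 198  58
  96 105]
152 [ 73
[... 262 characters left out ...]
 63  70  68  58 108 227 208 207 185  58  75  85  87  86  89  92  36
 104 113]
156 [ 70  72  65  60  62  96 212 212 207 215 113  86  76  78  81  88  92  42
 100 114]
157 [ 65  67  67  68  62  64 152 198 208 211 208 155 131 124 109 110  95  37
 105 110]
158 [ 66  70  67  66  70  58  63 115 180 193 210 214 219 205 183 185 162  45
  96 113]
159 [ 68  64  69  70  71  68  65  74  66 116 172 172 191 198 197 198 215  81
  95 105]
160 [ 69  73  68  71  73  70  66  60  69  78  69  71  67 109 111 109 146 101
 123  88]
161 [71 70 66 69 67 66 68 70 65 60 70 72 76 73 79 76 81 76 84 80]
162 [74 72 68 65 68 65 64 67 63 62 62 63 66 62 63 62 64 63 63 64]
[327.83075838 169.54085385] [327.83075838 169.54085385]
```

```bash
python3 - <<'E'
from h import *
for i in range(5):
    im=manip.snapshot("side");s=manip.read_state();print(s["t"],s["eef_pos"].round(4) if hasattr(s["eef_pos"],"round") else s["eef_pos"],np.round(s["q"],4),np.round(s["joint_vel"],3))
a=np.linspace(0,6.28,200)
p=np.array([proj("side",(.5934+.03*np.cos(t),.1514+.03*np.sin(t),.008)) for t in a]); print(p.min(0),p.max(0))
g=cv2.cvtColor(im,cv2.COLOR_RGB2GRAY)
for v in range(186,194):print(v,g[v,312:320],g[v,335:345])
E
```

```text
3.1667 [0.5921 0.1534 0.1016] [ 2.5100e-01  4.5730e-01  1.7552e+00  3.0000e-04  9.2960e-01 -1.3211e+00] [ 0.008 -0.     0.001 -0.004 -0.001 -0.003]
3.2167 [0.5921 0.1536 0.1016] [ 2.5120e-01  4.5730e-01  1.7551e+00  3.0000e-04  9.2960e-01 -1.3212e+00] [ 0.005  0.    -0.002 -0.001 -0.001 -0.002]
3.2667 [0.5922 0.1536 0.1017] [ 2.5120e-01  4.5730e-01  1.7550e+00  2.0000e-04  9.2950e-01 -1.3214e+00] [-0.     0.001 -0.002 -0.003 -0.    -0.002]
3.3167 [0.5923 0.1535 0.1017] [ 2.5120e-01  4.5740e-01  1.7548e+00  1.0000e-04  9.2950e-01 -1.3214e+00] [-0.002  0.001 -0.005  0.002 -0.003 -0.002]
3.3667 [0.5924 0.1534 0.1017] [ 2.5090e-01  4.5750e-01  1.7547e+00  1.0000e-04  9.2950e-01 -1.3215e+00] [-0.004  0.002 -0.004  0.    -0.001 -0.002]
[315.63464559 183.87571593] [339.82976195 195.08430013]
186 [ 68  67  69  69  62  71 110 135] [115 102  81  62  67  67  68  65  62  66]
187 [ 72  68  68  65  86 116 132 126] [131 134 125  80  68  66  71  74  68  60]
188 [ 65  72  67  70 123 133 130 123] [127 132 133 121  72  65  65  68  64  77]
189 [ 68  64  60  83 133 132 131 128] [122 125 129 134  94  64  69  67  65 136]
190 [ 69  71  70  77 137 127 128 125] [128 127 130 136  80  63  64  63  60 169]
191 [ 62  70  64  58 123 130 127 124] [129 133 134 126  65  62  68  63  76 175]
192 [ 74  62  62  59  80 120 130 129] [132 121 122  85  55  72  69  61 102 185]
193 [ 69  69  70  62  58  54 108 122] [128  92  84  49  60  69  65  57  76 153]
```

servo_tool:
  motion:
    - [0.4,[0.001,-0.002,0],[0,0,0]]
    - [0.4,[0,0,-0.01],[0,0,0]]
    - [0.4,[0,0,-0.01],[0,0,0]]
    - [0.4,[0,0,-0.01],[0,0,0]]
    - [0.4,[0,0,-0.006],[0,0,0]]
    - [0.4,[0,0,-0.006],[0,0,0]]
    - [0.4,[0,0,-0.006],[0,0,0]]
    - [0.4,[0,0,0],[0,0,0]]
    - [0.4,[0,0,0],[0,0,0]]

```text
t: 4.12
eef_pos: [0.5938, 0.1505, 0.0532]
tcp_rot: [-0.0, 1.0, -0.0, -0.0]
force: [0.1, 0.5, -0.5]
width: 0.0558
gripper_force: 12.0
```

servo_tool:
  motion:
    - [0.4,[0,0,-0.008],[0,0,0]]
    - [0.4,[0,0,-0.008],[0,0,0]]
    - [0.4,[0,0,-0.007],[0,0,0]]
    - [0.4,[0,0,-0.004],[0,0,0]]
    - [0.4,[0,0,-0.003],[0,0,0]]
    - [0.4,[0,0,0],[0,0,0]]
    - [0.4,[0,0,0],[0,0,0]]

```text
t: 4.7
eef_pos: [0.594, 0.1505, 0.0234]
tcp_rot: [-0.0, 1.0, -0.0, -0.0]
force: [0.0, -0.1, -0.9]
width: 0.0552
gripper_force: 12.0
```

servo_tool:
  motion:
    - [0.75,[0,0,0],[0,0,0]]
    - [0.75,[0,0,0],[0,0,0]]
    - [0.75,[0,0,0],[0,0,0]]
    - [0.75,[0,0,0],[0,0,0]]
    - [0.75,[0,0,0.02],[0,0,0]]
    - [0.75,[0,0,0.035],[0,0,0]]
    - [0.75,[0,0,0.035],[0,0,0]]
    - [0.75,[-0.037,0.001,0.01],[0,0,0]]
    - [0.65,[-0.04,0.001,0],[0,0,0]]
    - [0.65,[-0.04,0.001,0],[0,0,0]]
    - [0.65,[-0.02,0,0],[0,0,0]]
    - [0.65,[0,0,0],[0,0,0]]

```text
t: 5.7
eef_pos: [0.4521, 0.1529, 0.1234]
tcp_rot: [-0.001, 1.0, -0.0, -0.002]
force: [0.2, -0.1, -0.2]
width: 0.0596
gripper_force: 0.0
```

```bash
python3 look.py b 275,180 327,175; python3 -c "
import cv2;im=cv2.imread('pics/side_b.png')[120:240,220:380];cv2.imwrite('pics/b2.png',cv2.resize(im,None,fx=5,fy=5))"
```

```text
5.8 [0.45711998 0.15376775 0.12413072] 0.06017034162385751 [ 0.63296887 -0.09364233 -0.12247504]
```

View pics/b2.png

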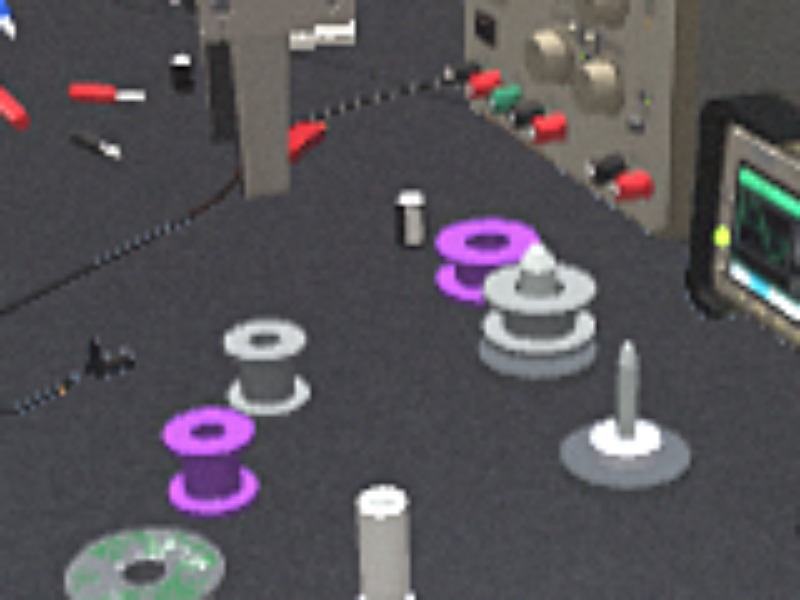

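The wide bobbin is seated and level on the thick spindle (side view about (328,177)), and the slim bobbin stands untouched at (273,193). I'll grasp the slim one next.

servo_tool:
  motion:
    - [0.65,[0,0,-0.035],[0,0,0]]
    - [0.65,[0,0,-0.035],[0,0,0]]
    - [0.65,[0,0,-0.025],[0,0,0]]
    - [0.65,[0,0,-0.012],[0,0,0]]
    - [0.65,[0,0,-0.009],[0,0,0]]
    - [0.65,[0,0,0],[0,0,0]]
    - [0.25,[0,0,0],[0,0,0]]
    - [0.25,[0,0,0],[0,0,0]]
    - [0.25,[0,0,0],[0,0,0]]
    - [0.25,[0,0,0],[0,0,0]]
    - [0.25,[0,0,0],[0,0,0]]
  grip_force: 12

```text
t: 6.72
eef_pos: [0.458, 0.1538, 0.0085]
tcp_rot: [-0.0, 1.0, 0.0, 0.001]
force: [0.1, 0.5, 4.9]
width: 0.0393
gripper_force: 12.0
```

servo_tool:
  motion:
    - [0.25,[0,0,0.015],[0,0,0]]
    - [0.25,[0,0,0.03],[0,0,0]]
    - [0.25,[0,0,0.03],[0,0,0]]
    - [0.25,[0,0,0.018],[0,0,0]]
    - [0.25,[0.02,-0.016,0],[0,0,0]]
    - [0.25,[0.027,-0.0215,0],[0,0,0]]
    - [0.25,[0.027,-0.0215,0],[0,0,0]]
    - [0.25,[0.027,-0.0215,0],[0,0,0]]
    - [0.25,[0.027,-0.0215,0],[0,0,0]]
    - [0.25,[0.012,-0.009,0],[0,0,0]]
    - [0.25,[0,0,0],[0,0,0]]
    - [0.25,[0,0,0],[0,0,0]]

```text
t: 7.72
eef_pos: [0.5967, 0.0421, 0.1005]
tcp_rot: [0.001, 1.0, 0.0, -0.0]
force: [0.0, 0.9, -0.4]
width: 0.0402
gripper_force: 12.0
```

```bash
python3 - <<'E'
from h import *
for i in range(4): im=manip.snapshot("side");s=manip.read_state();print(s["t"],np.round(s["eef_pos"],4),s["width"])
g=cv2.cvtColor(im,cv2.COLOR_RGB2GRAY);cv2.imwrite("pics/side_c.png",im[:,:,::-1])
a=np.linspace(0,6.28,200)
for r,z in((.02,s["eef_pos"][2]-.0085),(.02,s["eef_pos"][2]+.0255),(.03,.008)):
    p=np.array([proj("side",(.5978+r*np.cos(t),.0425+r*np.sin(t),z)) for t in a]); print(p.min(0),p.max(0))
    v=int(p[:,1].mean());u=p.min(0)[0];u2=p.max(0)[0]
    for w in range(v-2,v+4):print(w,int(u)-4,g[w,int(u)-4:int(u)+6],int(u2)-4,g[w,int(u2)-4:int(u2)+5])
E
```

```text
7.7667 [0.5959 0.0427 0.1004] 0.03996252049659788
7.8167 [0.5956 0.0431 0.1004] 0.03975119914274494
7.8667 [0.5957 0.0433 0.1005] 0.03950823231268033
7.9167 [0.5958 0.0433 0.1006] 0.039417698664951595
[336.97323459 172.72212867] [355.54660856 180.79884553]
174 332 [217 217 219 171 218 213 183  63  76  85] 351 [103 102 106 107  73  71  19  28  32]
175 332 [206 209 209 153 199 212 203 113  82  72] 351 [103 104 106 107  72  70  26  33  34]
176 332 [165 212 207 124 146 200 219 209 146 118] 351 [105 100 105 109  66  74  24  24  34]
177 332 [ 77 216 207 153  79 133 191 198 215 205] 351 [101  97  93 100  61  70  39  29  40]
178 332 [164 212 212 212 166  85  63 112 175 192] 351 [89 90 75 69 67 66 79 29 36]
179 332 [214 207 204 210 223 148  71  72  77  69] 351 [80 67 67 67 70 73 95 23 36]
[337.22659147 158.48162571] [356.15291435 166.12013185]
160 333 [ 65  66  62 122 166 187 218 219 215 217] 352 [106 103 100 104 106  75  59  28  30]
161 333 [ 66  60  62 186 218 209 207 208 199 181] 352 [106 104 104 107  96  75  69  27  33]
162 333 [ 68  62  67 231 213 200 203 207 182  54] 352 [103 103 106 10
[... 206 characters left out ...]

165 333 [ 68  67  63  78  63 111 176 187 197 203] 352 [102 104 106 109  75  82  36  40  35]
[331.95811463 203.66290861] [358.59570041 217.18323967]
208 327 [ 74  71  67  69  71  98 136 135 128 127] 354 [129 132 124  88  59  69  70  70  68]
209 327 [ 72  69  71  73  69 121 131 129 132 125] 354 [128 131 133 114  67  69  66  67  68]
210 327 [ 67  68  73  68  68 121 130 129 131 131] 354 [128 132 133 140  81  67  64  72  74]
211 327 [ 72  68  71  68  70 114 134 126 132 129] 354 [130 130 134 140  68  68  67  73  72]
212 327 [ 72  75  72  77  77  91 129 132 126 130] 354 [129 131 130 131  51  69  70  74  69]
213 327 [ 70  70  73  71  71  55 102 129 133 129] 354 [134 132 127  89  62  70  71  70  65]
```

The slim bobbin is 2 mm left of the spindle axis in the side image, which agrees with the TCP reading. I'll correct for it and lower.

servo_tool:
  motion:
    - [0.25,[0.002,-0.001,0],[0,0,0]]
    - [0.25,[0,0,0],[0,0,0]]
    - [0.25,[0,0,-0.01],[0,0,0]]
    - [0.25,[0,0,-0.01],[0,0,0]]
    - [0.25,[0,0,-0.01],[0,0,0]]
    - [0.25,[0,0,-0.006],[0,0,0]]
    - [0.25,[0,0,-0.006],[0,0,0]]
    - [0.25,[0,0,-0.004],[0,0,0]]
    - [0.25,[0,0,0],[0,0,0]]
    - [0.25,[0,0,0],[0,0,0]]

```text
t: 8.75
eef_pos: [0.5989, 0.0415, 0.0543]
tcp_rot: [-0.0, 1.0, -0.0, -0.0]
force: [0.2, 0.2, -0.8]
width: 0.0398
gripper_force: 12.0
```

servo_tool:
  motion:
    - [0.25,[0,0,-0.008],[0,0,0]]
    - [0.25,[0,0,-0.008],[0,0,0]]
    - [0.25,[0,0,-0.007],[0,0,0]]
    - [0.25,[0,0,-0.004],[0,0,0]]
    - [0.25,[0,0,-0.003],[0,0,0]]
    - [0.25,[0,0,0],[0,0,0]]
    - [0.25,[0,0,0],[0,0,0]]

```text
t: 9.33
eef_pos: [0.5989, 0.0415, 0.0243]
tcp_rot: [-0.0, 1.0, -0.0, -0.0]
force: [-0.8, 0.1, -0.1]
width: 0.0396
gripper_force: 12.0
```

servo_tool:
  motion:
    - [0.65,[0,0,0],[0,0,0]]
    - [0.65,[0,0,0],[0,0,0]]
    - [0.65,[0,0,0],[0,0,0]]
    - [0.65,[0,0,0],[0,0,0]]
    - [0.65,[0,0,0.02],[0,0,0]]
    - [0.65,[0,0,0.035],[0,0,0]]
    - [0.65,[0,0,0.035],[0,0,0]]
    - [0.65,[0,0,0.035],[0,0,0]]
    - [0.65,[-0.02,-0.02,0.02],[0,0,0]]
    - [0.65,[-0.02,-0.02,0],[0,0,0]]
    - [0.65,[-0.02,-0.02,0],[0,0,0]]
    - [0.65,[0,0,0],[0,0,0]]

```text
t: 10.33
eef_pos: [0.5356, -0.0208, 0.1699]
tcp_rot: [0.0, 1.0, -0.0, -0.001]
force: [0.1, 0.2, -0.1]
width: 0.0593
gripper_force: 0.0
```

```bash
python3 look.py d 345,205 345,195; python3 -c "
import cv2;im=cv2.imread('pics/side_d.png')[140:300,220:380];cv2.imwrite('pics/d2.png',cv2.resize(im,None,fx=3.7,fy=3.7))"
```

```text
10.4333 [ 0.53881514 -0.01888688  0.16998015] 0.059733755989442444 [ 0.00657286 -0.60415771 -0.97393362]
```

View pics/d2.png

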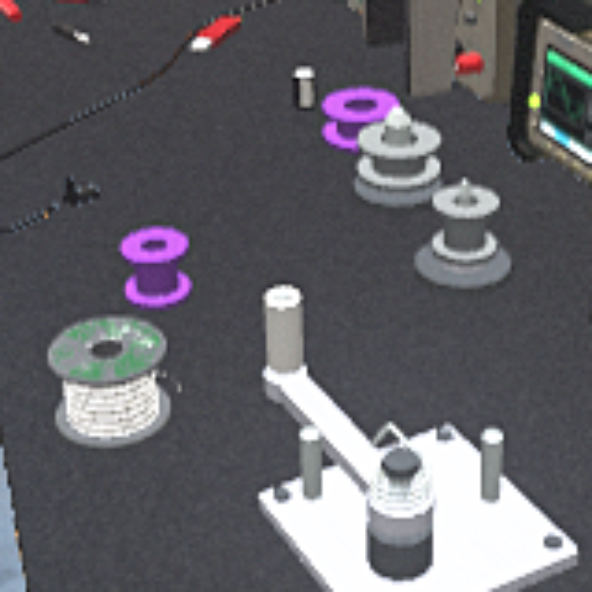

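Both bobbins are seated level: wide at side pixel (328,180), slim at (346,198). The roller top is at (296,220). I'll turn the hand 45° and go above the roller.

servo_tool:
  motion:
    - [0.5,[-0.01,-0.009,0],[0,0,0.0785]]
    - [0.5,[-0.01,-0.008,0],[0,0,0.0785]]
    - [0.5,[-0.01,-0.008,0],[0,0,0.0785]]
    - [0.5,[-0.01,-0.008,0],[0,0,0.0785]]
    - [0.5,[-0.01,-0.008,0],[0,0,0.0785]]
    - [0.5,[-0.01,-0.008,0],[0,0,0.0785]]
    - [0.5,[-0.01,-0.008,0],[0,0,0.0785]]
    - [0.5,[-0.01,-0.008,0],[0,0,0.0785]]
    - [0.5,[-0.01,-0.008,0],[0,0,0.0785]]
    - [0.5,[0,0,0],[0,0,0.0785]]
    - [0.5,[0,0,0],[0,0,0]]
    - [0.5,[0,0,0],[0,0,0]]

```text
t: 11.43
eef_pos: [0.45, -0.0911, 0.1696]
tcp_rot: [-0.382, 0.924, -0.0, 0.0]
force: [-0.3, 0.1, -0.3]
width: 0.046
gripper_force: 0.0
```

servo_tool:
  motion:
    - [0.5,[-0.001,-0.001,-0.03],[0,0,0]]
    - [0.5,[0,0,-0.03],[0,0,0]]
    - [0.5,[0,0,-0.025],[0,0,0]]
    - [0.5,[0,0,-0.015],[0,0,0]]
    - [0.5,[0,0,-0.011],[0,0,0]]
    - [0.5,[0,0,0],[0,0,0]]
    - [0.0,[0,0,0],[0,0,0]]
    - [0.0,[0,0,0],[0,0,0]]
    - [0.0,[0,0,0],[0,0,0]]
    - [0.0,[0,0,0],[0,0,0]]
    - [0.0,[0,0,0],[0,0,0]]
    - [0.0,[0,0,0],[0,0,0]]
  grip_force: 30

```text
t: 12.43
eef_pos: [0.4495, -0.093, 0.0594]
tcp_rot: [-0.383, 0.924, -0.001, 0.001]
force: [3.3, -2.8, 0.3]
width: 0.0175
gripper_force: 30.0
```

```bash
python3 - <<'E'
import numpy as np
t=np.deg2rad(101.9)-np.arange(0,1.15,.1); p=.1105*np.c_[np.cos(t),np.sin(t)]
print(np.diff(p,axis=0).round(4)); print(p[-1]+[.4724,-.2018])
E
```

```text
[[ 0.0109  0.0017]
 [ 0.011   0.0006]
 [ 0.011  -0.0005]
 [ 0.0109 -0.0016]
 [ 0.0107 -0.0027]
 [ 0.0104 -0.0037]
 [ 0.01   -0.0047]
 [ 0.0095 -0.0057]
 [ 0.0088 -0.0066]
 [ 0.0081 -0.0075]
 [ 0.0074 -0.0082]]
[ 0.55842657 -0.13244815]
```

servo_tool:
  motion:
    - [0.0,[0.0055,0.0009,0],[0,0,0]]
    - [0.0,[0.0054,0.0008,0],[0,0,0]]
    - [0.0,[0.0055,0.0003,0],[0,0,0]]
    - [0.0,[0.0055,0.0003,0],[0,0,0]]
    - [0.0,[0.0055,-0.0002,0],[0,0,0]]
    - [0.0,[0.0055,-0.0003,0],[0,0,0]]
    - [0.0,[0.0055,-0.0008,0],[0,0,0]]
    - [0.0,[0.0054,-0.0008,0],[0,0,0]]
    - [0.0,[0.0054,-0.0013,0],[0,0,0]]
    - [0.0,[0.0053,-0.0014,0],[0,0,0]]
    - [0.0,[0.0052,-0.0018,0],[0,0,0]]
    - [0.0,[0.0052,-0.0019,0],[0,0,0]]

```text
t: 13.43
eef_pos: [0.5126, -0.098, 0.0592]
tcp_rot: [-0.382, 0.924, 0.001, -0.0]
force: [-2.9, 3.9, 10.1]
width: 0.017
gripper_force: 30.0
```

servo_tool:
  motion:
    - [0.0,[0.005,-0.0023,0],[0,0,0]]
    - [0.0,[0.005,-0.0024,0],[0,0,0]]
    - [0.0,[0.0048,-0.0028,0],[0,0,0]]
    - [0.0,[0.0047,-0.0029,0],[0,0,0]]
    - [0.0,[0.0044,-0.0033,0],[0,0,0]]
    - [0.0,[0.0044,-0.0033,0],[0,0,0]]
    - [0.0,[0.0041,-0.0037,0],[0,0,0]]
    - [0.0,[0.004,-0.0038,0],[0,0,0]]
    - [0.0,[0.0037,-0.0041,0],[0,0,0]]
    - [0.0,[0.0037,-0.0041,0],[0,0,0]]
    - [0.0,[0.001,-0.0015,0],[0,0,0]]
    - [0.0,[0,0,0],[0,0,0]]

```text
t: 14.43
eef_pos: [0.5584, -0.1315, 0.0593]
tcp_rot: [-0.382, 0.924, 0.001, 0.001]
force: [1.5, 8.0, 7.6]
width: 0.0173
gripper_force: 30.0
```

```bash
cat > st.py <<'E'
from h import *
for i in range(3):
    im=manip.snapshot("side");s=manip.read_state();d=np.array(s["eef_pos"][:2])-[.4724,-.2018]
    print(s["t"],np.round(s["eef_pos"],4),np.hypot(*d),"q",np.deg2rad(101.9)-np.arctan2(d[1],d[0]),np.round(s["force"],1),s["width"],s["gripper_force"])
cv2.imwrite("pics/e.png",cv2.resize(im[140:320,220:420],None,fx=3.2,fy=3.2)[:,:,::-1])
E
python3 st.py
```

```text
14.4833 [ 0.5583 -0.1315  0.0593] 0.11102590951503347 q 1.092760371978452 [0.6 7.8 6.6] 0.017180000280320316 30.0015726685524
14.5333 [ 0.5583 -0.1315  0.0594] 0.11102499880529333 q 1.092554813907516 [1.6 8.3 6.8] 0.017678397352594136 30.001730024814606
14.5833 [ 0.5583 -0.1314  0.0594] 0.11103353425248137 q 1.0922019109569123 [1.5 7.8 7.3] 0.017275551904699923 30.00173181295395
```

View pics/e.png

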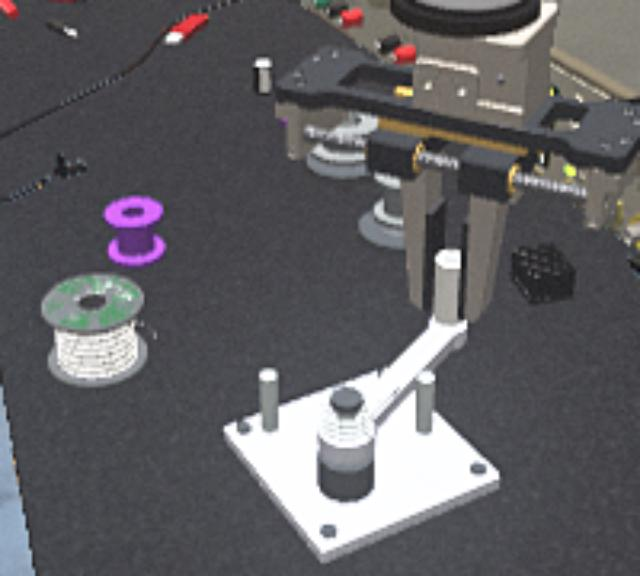

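The arm lies almost at the stop peg (crop (425,400)) with the roller between the fingers. I'll push a little further to confirm the stop.

servo_tool:
  motion:
    - [0.0,[0.001,-0.0015,0],[0,0,0]]
    - [0.0,[0.001,-0.0015,0],[0,0,0]]
    - [0.0,[0.001,-0.001,0],[0,0,0]]
    - [0.0,[0,0,0],[0,0,0]]
    - [0.0,[0,0,0],[0,0,0]]
    - [0.0,[0,0,0],[0,0,0]]

```text
t: 15.08
eef_pos: [0.5591, -0.1326, 0.0592]
tcp_rot: [-0.382, 0.924, 0.004, -0.001]
force: [-5.8, 22.0, 15.6]
width: 0.0174
gripper_force: 30.0
```

```bash
python3 st.py
```

```text
15.1333 [ 0.559  -0.1326  0.0592] 0.11087364441280073 q 1.104477011176544 [-4.  21.6 14.4] 0.017001197038547782 30.00414490699768
15.1833 [ 0.559  -0.1326  0.0592] 0.11088749454726417 q 1.1045740245218658 [-4.4 21.5 14.9] 0.017729344232596943 30.00416100025177
15.2333 [ 0.559  -0.1326  0.0592] 0.11087094830020393 q 1.1043966706604116 [-4.9 22.2 14.6] 0.01774169820073368 30.0041002035141
```

The tool moved only 1.3 mm of the commanded 5 mm and the force rose to 22 N, so the arm is hard on its stop at q≈1.10 with a steady grip. I'm handing in.

```bash
python3 -c "
from station import manip
print(manip.finish_job())"
```

```text
the job is handed in; nothing more can be done
None
```

Both bobbins are seated on their matching spindles, and the tension arm is held by its roller hard against the stop (about 1.10 rad by my measurement). I handed the job in at about 15 s; the hand-in returned no verdict.

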